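# Set the toppled paddle-height gauge back on its parking disc

### The arm

A 6-joint arm with a two-finger parallel gripper is mounted at the origin on the work surface. World frame = base frame: x ahead of the robot, y to its left, z up, the work surface at z = 0. Lengths are in m, angles in rad, forces in N, time in s.
With the tool pointing down it reaches from about 0.25 to 0.775 m from the base axis. Payload 4 kg.
Tool frame: the origin (TCP) lies midway between the tips of the shut fingers; the grasp point (between the pads) lies robot.grip_point_offset behind it (robot.grip_point_offset is the distance from the TCP to the grasp point, in m); z points along the fingers, x is the direction in which the jaws open and shut, and the axes are right-handed (so a half turn about z gives the same grasp; the last joint's range is limited). The gripper opens to 94 mm and grips with 3 to 60 N. Pads are 16 mm wide; open, the fingers measure 119 mm over their backs; the gripper's body (75 mm by 177 mm) begins 78 mm behind the grasp point.
Start: joints at [1.021, 0.087, 1.371, -0, 1.684, -0.103], TCP at [0.238, 0.496, 0.206] pointing down, gripper open.
Joint ranges: [-3.1, 3.1], [-0.76, 2.03], [0.27, 2.55], [-1.08, 4.22], [0.17, 2.65], [-2.57, 2.57]. Speed limits (rad/s): [2.79, 2.79, 3.14, 3.14, 3.14, 3.14].

### API

Orientations are given as [roll, pitch, yaw] about the fixed x, y, z axes, in that order (R = Rz(yaw) Ry(pitch) Rx(roll)).
In Python, from bench import robot, optics, finder gives the robot as it stands. The module is installed in compiled form; this text tells all that it offers.
- The arm moves only by the tool arm_command, never from a script. Its argument "plan" is a list of rows, each a list of 5 numbers: the opening, from 0 (shut) to 1 (fully open), then the shift along the world's x, y, z in m, then the turn about the world's z in degrees. A call has 1 to 10 rows; each row is the pose to reach, as a shift and turn from the pose commanded when the call began; what a row does not reach only later rows make up. A row lasts 1/8 s, in which the tool goes at most 62.5 mm and 10.7 degrees, less where a joint would pass 70% of its speed; a pose out of reach is approached as far as the arm can. A call with a gripper value outside its range is refused whole. The fingers move at their own pace and stop on an object; the grip force is fixed at half the most. Time passes only in rows, so rows that repeat a pose let the fingers close. It gives the time, the measured TCP pose, the force and the opening at its end, in the units of the state.
- robot.get_obs(): the state, without advancing time (a new reading comes with each control period).
- optics.snapshot(name): name is "side" or "top"; returns a dict with "image" (420x560x3 uint8, red, green, blue), "fx", "fy", "cx", "cy" (pixels), "dist" ([k1, k2, p1, p2, k3] as OpenCV has them; the pictures are not rectified), "position" and "rotation" of the camera in the world. Camera axes: x right, y down, z forward; pixel columns grow to the right and rows downward; lengths in m; the calibration is good to about 2 mm. A picture is of the moment at which its call begins. There is no depth.
- robot.close_job(): hands the job in, once; it reports no verdict.
Trained networks look in the newest picture that a camera, given by its name, has taken for a name from the list of things; names that differ only in an ending like _2 or _b are one class to them, and where a whole thing is asked for, a point or a joint stands for the part that bears it (a point fixed in the world has none). Each returns a list of dicts, best first, with "p" (0 to 1); they miss things now and then, are a little off and sometimes report something else, mostly with a low value. They report only what shows in the picture. A call takes as long as a camera call.
- finder.masks_of(label, camera): "pixels" (420x560 bool, what is visible of it) and "extent" ([left, top, right, bottom] in pixels, round what is visible of it).
The state is a dict: "time": time; "joint_positions": joint angles; "qvel": joint speeds; "joint_torque": joint torques, N m; "tool_pos": TCP position; "ee_rot": TCP orientation; "wrist_force": force on the tool from outside, world axes, zero at the start; "wrist_torque": the same for the moment, N m; "width": finger opening in m.
Only numpy, scipy, OpenCV 4.12 (cv2) and the standard library are available. Lean on these libraries where they do the work, as an engineer would, in place of code of your own. Each camera call takes 0.05 s, during which the arm holds its last target.

### The job

The paddle-height gauge has been knocked over. Tip it up over the edge of its blue foot so that it stands upright, without lifting it off the bench, then slide it along the bench until the whole foot stands on the black disc with the green border. Touch only the blue foot, never the polished pin or its yellow ball, and leave everything else on the bench where it is.

Things in the scene. Friction and masses are not known exactly. Their poses are not given: they have to be found in the camera images.
- foot_center (a point): Centre of the gauge's blue square foot, a plate 96 x 96 mm and 20 mm thick. z axis: from the foot towards the pin (straight up when the gauge stands, point then 10 mm above the bench); x, y axes: square to the foot's four sides. At the start the foot stands nearly on edge on its +x side, z dipping 17.5 degrees below level, its upper edge 92 to 98 mm high; the pin points roughly away from the robot.
- gauge: The whole gauge (foot, pin, ball); origin in the middle of the foot's underside, same axes. It lies on one side of the foot and on the ball. The foot's upper edge can be pushed over from the pin's side towards where the underside faces; some 45 degrees past on-edge it falls flat by itself. 0.57 kg (times 0.8 to 1.25), centre of mass about 42 mm from the underside.
- pin: The gauge's polished steel pin with a yellow ball on top, fixed to the middle of the foot, not to be touched by the robot. Same origin and axes as the foot, but the origin lies in the middle of the foot's underside. Pin 14 mm in diameter, from 20 mm to 107 mm along z; ball 30 mm in diameter, centred at 122 mm; the whole gauge is 137 mm tall.
- mat_center (a point): Centre of the parking disc, a black disc with a green border and centre dot printed flat on the bench (no step), 180 mm in outer diameter; at bench height.
- beaker: Glass beaker, 72 mm in diameter, 90 mm tall, loose bystander; origin at the centre of its underside, z up.
- reagent: Amber glass bottle with blue cap, 70 mm in diameter, 150 mm tall, loose bystander; origin at the centre of its underside, z up.
- jar: Small white jar with red lid, 44 mm in diameter, 55 mm tall, loose bystander; origin at the centre of its underside, z up.
- weight: Brass calibration weight, 40 mm in diameter, 50 mm tall, loose bystander; origin at the centre of its underside, z up.
- tablets: Orange tablet jar with white lid, 60 mm in diameter, 85 mm tall, loose bystander; origin at the centre of its underside, z up.
- tray: Blue divided tray, 90 (its x) x 130 (its y) x 35 mm tall, loose bystander; origin at the centre of its underside, z up.

How it is judged:
By the outcome, as a careful person would: the job done as asked, in the order asked, and still so for the second after the job is handed in, with the robot touching nothing.
It also fails if it takes over 67 s, if anything falls off the work surface, if the arm or the gripper's body presses on something with over 40 N, if the wrist force passes 120 N, or if a joint passes its speed limit or range.

## Working session

There is one attempt and no reset: what is moved stays moved. The work goes in short steps, Python scripts to look and compute and a tool call to move; the robot and the scene stay as the last step left them, time stands still between calls to the robot, and variables do not carry over. Pictures are saved under pics/ and viewed, and the job is handed in when it is done.

Besides the shell and the picture viewer there is one more tool, called after ">>>" in YAML: its name, and indented under it one key for each argument. arm_command: Moves the arm, as the interface text tells. Its arguments: {"type":"object","properties":{"plan":{"type":"array","items":{"type":"array","items":{"type":"number"}}}},"required":["plan"]}

```bash
mkdir -p pics; cat > h.py <<'E'
import numpy as np,cv2,pickle
from bench import robot,optics,finder
def snap(n,fn=None):
    s=optics.snapshot(n)
    if fn: cv2.imwrite('pics/'+fn,s['image'][:,:,::-1])
    return s
def K(s): return np.array([[s['fx'],0,s['cx']],[0,s['fy'],s['cy']],[0,0,1.]])
def ray(s,uv):
    p=cv2.undistortPoints(np.array([[uv]],float),K(s),np.array(s['dist'],float))[0,0]
    return np.array(s['position']),np.array(s['rotation'])@np.array([p[0],p[1],1])
def at_z(s,uv,z):
    o,d=ray(s,uv); return o+d*(z-o[2])/d[2]
def proj(s,P):
    R=np.array(s['rotation']);P=np.atleast_2d(P)
    c=(P-np.array(s['position']))@R
    return cv2.projectPoints(c,np.zeros(3),np.zeros(3),K(s),np.array(s['dist'],float))[0][:,0]
E
python3 - <<'E'
from h import *
o=robot.get_obs();print({k:np.round(v,3) for k,v in o.items()}, robot.grip_point_offset)
for n in('side','top'):
    s=snap(n,n+'0.png');print(n,np.round(s['position'],3),np.round(s['rotation'],3).tolist(),s['fx'])
    for l in ['foot_center','pin','mat_center','beaker','reagent','jar','weight','tablets','tray']:
        for m in finder.masks_of(l,n)[:2]:
            ys,xs=np.nonzero(m['pixels']);print(n,l,round(m['p'],2),np.round(m['extent']),xs.mean().round(1),ys.mean().round(1),len(xs))
            np.save(f'm_{n}_{l}.npy',m['pixels']) 
E
```

```text
{'time': np.float64(0.0), 'joint_positions': array([ 1.021,  0.088,  1.372, -0.   ,  1.684, -0.103]), 'qvel': array([-0.001, -0.001,  0.   , -0.   ,  0.001,  0.   ]), 'joint_torque': array([ 1.0000e-03, -3.4018e+01, -3.0243e+01,  7.2000e-02,  3.3000e-02,
       -0.0000e+00]), 'tool_pos': array([0.237, 0.496, 0.204]), 'ee_rot': array([-3.141e+00,  2.000e-03,  1.124e+00]), 'wrist_force': array([ 0.332, -0.123,  0.271]), 'wrist_torque': array([-0.057,  0.026,  0.   ]), 'width': np.float64(0.094)} 0.0188
side [-0.16  -0.96   1.043] [-2.255, 0.005, -0.674] 509.6163225890797
side foot_center 0.85 [228. 174. 270. 213.] 241.3 193.4 807
side pin 0.4 [248. 186. 269. 195.] 260.7 191.5 92
side mat_center 0.75 [275. 239. 336. 284.] 302.1 261.7 2137
side beaker 0.61 [197. 146. 212. 174.] 203.9 157.0 430
side reagent 0.78 [350. 286. 381. 345.] 364.5 318.6 1289
side jar 0.7 [300. 197. 317. 216.] 309.1 206.3 270
side weight 0.78 [228. 236. 239. 256.] 233.2 247.9 226
side tablets 0.72 [277. 154. 296. 184.] 286.2 170.1 444
side tray 0.59 [324. 204. 377. 239.] 349.1 222.6 1189
side tray 0.23 [228. 175. 269. 215.] 240.0 193.7 718
top [ 0.41  -0.007  1.01 ] [-2.946, -0.013, -1.556] 393.1903708149896
top foot_center 0.71 [180. 186. 220. 242.] 200.1 224.1 1126
top pin 0.49 [200. 184. 214. 218.] 206.1 199.2 221
top mat_center 0.86 [295. 202. 364. 269.] 330.7 236.1 3751
top beaker 0.91 [ 77. 200. 118. 233.] 97.3 215.5 924
top beaker 0.35 [177. 187. 222. 244.] 200.4 222.8 1226
top reagent 0.61 [431. 237. 480. 272.] 454.6 256.2 1114
top reagent 0.43 [297. 137. 350. 178.] 321.4 155.5 1853
top jar 0.69 [264. 162. 279. 185.] 271.8 172.6 305
top weight 0.66 [260. 281. 280. 299.] 270.4 288.0 205
top tablets 0.75 [185. 134. 216. 161.] 199.5 148.2 632
top tablets 0.65 [176. 186. 224. 242.] 200.2 224.5 1197
top tray 0.62 [294. 135. 353. 180.] 321.4 155.4 1880
```

View pics/side0.png

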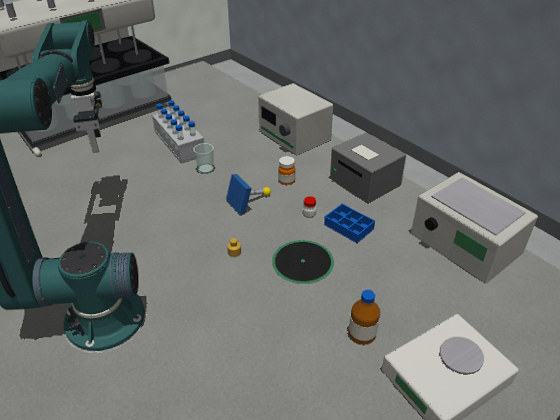

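View pics/top0.png

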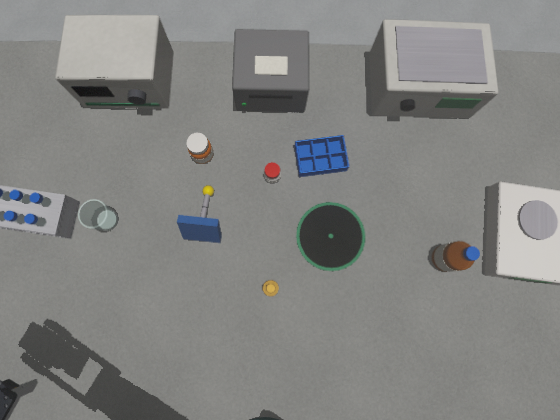

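```bash
sed -i 's/^def K/from scipy.spatial.transform import Rotation as Ro\ndef RR(s):\n    r=np.array(s["rotation"],float); return r if r.shape==(3,3) else Ro.from_euler("xyz",r).as_matrix()\ndef K/; s/np.array(s\[.rotation.\])@/RR(s)@/; s/R=np.array(s\[.rotation.\])/R=RR(s)/' h.py
cat >> h.py <<'E'
def blue(s,box):
    h=cv2.cvtColor(s['image'],cv2.COLOR_RGB2HSV);m=(h[...,0]>100)&(h[...,0]<125)&(h[...,1]>110)
    z=np.zeros_like(m);l,t,r,b=box;z[t:b,l:r]=m[t:b,l:r];return z
def yellow(s,box):
    h=cv2.cvtColor(s['image'],cv2.COLOR_RGB2HSV);m=(h[...,0]>22)&(h[...,0]<34)&(h[...,1]>150)&(h[...,2]>90)
    l,t,r,b=box;ys,xs=np.nonzero(m[t:b,l:r]);return np.array([xs.mean()+l,ys.mean()+t]),len(xs)
def gauge(p,dip):
    # p = x,y of pin-side/upright reference (origin underside centre), heading yaw of z(horizontal); dip below level
    d=np.array([np.cos(p[2]),np.sin(p[2]),0]);k=np.array([0,0,1.]);c,s=np.cos(dip),np.sin(dip)
    Z=c*d-s*k; X=-s*d-c*k; Y=np.cross(Z,X)
    C=np.array([[x,y,z] for x in(-.048,.048) for y in(-.048,.048) for z in(0,.02)])
    B=C@np.stack([X,Y,Z]); h=-B[:,2].min(); o=np.array([p[0],p[1],h])
    return o,X,Y,Z,B+o,o+.122*Z
def iou(s,pts,m):
    q=proj(s,pts);H=cv2.convexHull((q*16).round().astype(np.int32))
    a=np.zeros(m.shape,np.uint8);cv2.fillConvexPoly(a,H,1,shift=4);a=a>0
    return (a&m).sum()/max(1,(a|m).sum())
E
python3 - <<'E'
from h import *
from scipy.optimize import minimize
t=snap('top');s=snap('side')
for n,S in(('top',t),('side',s)):
    for l in ['mat_center','weight','jar','tablets','beaker','reagent','tray']:
        m=np.load(f'm_{n}_{l}.npy') if l not in('reagent','tablets') else None
        if m is None: continue
        ys,xs=np.nonzero(m);print(n,l,at_z(S,(xs.mean(),ys.mean()),{'mat_center':0,'weight':.025,'jar':.03,'beaker':.045,'tray':.02}[l]).round(4))
bt=blue(t,(165,205,235,255));bs=blue(s,(215,165,256,225));print(bt.sum(),bs.sum())
yt,_=yellow(t,(195,180,225,202));ys,_=yellow(s,(255,180,280,202));print(yt,ys)
dip=np.radians(17.5)
def cost(p,v=0):
    o,X,Y,Z,C,b=gauge(p,dip)
    e=[np.linalg.norm(proj(t,b)[0]-yt),np.linalg.norm(proj(s,b)[0]-ys)]
    i=[iou(t,C,bt),iou(s,C,bs)]
    if v: print(e,i)
    return .02*sum(e)+2-sum(i)
g=at_z(t,(200,229),.05);print(g)
best=min((minimize(cost,[g[0]+a,g[1],w],method='Nelder-Mead',options=dict(initial_simplex=np.array([g[0]+a,g[1],w])+np.array([[0,0,0],[.02,0,0],[0,.02,0],[0,0,.2]]),maxiter=300)) for w in(-.4,-.1,.2) for a in(0,.02)),key=lambda r:r.fun)
print(best.x,best.fun,np.degrees(best.x[2]));cost(best.x,1)
o,X,Y,Z,C,b=gauge(best.x,dip);print(C.round(3).tolist(),b.round(3))
for n,S in(('top',t),('side',s)):
    im=S['image'][:,:,::-1].copy()
    for q in proj(S,np.vstack([C,b[None]])): cv2.circle(im,tuple(np.int32(q.round())),1,(0,0,255),-1)
    c=(200,215) if n=='top' else(245,192)
    cv2.imwrite(f'pics/fit_{n}.png',cv2.resize(im[c[1]-40:c[1]+40,c[0]-50:c[0]+50],None,fx=6,fy=6,interpolation=0))
E
```

```text
top mat_center [ 0.5421 -0.1623  0.    ]
top weight [ 0.4079 -0.0083  0.025 ]
top jar [ 0.7011 -0.0067  0.03  ]
top beaker [0.564  0.1684 0.045 ]
top tray [ 0.7541 -0.1372  0.02  ]
side mat_center [ 0.5397 -0.1656  0.    ]
side weight [ 0.403  -0.0147  0.025 ]
side jar [ 0.6997 -0.0104  0.03  ]
side beaker [0.5797 0.4301 0.045 ]
side tray [0.5732 0.1954 0.02  ]
723 649
[207.65   190.0375] [266.46153846 190.96153846]
[0.54776199 0.16758263 0.05      ]
[ 0.53963647  0.17256496 -0.1348488 ] 0.38969876947385584 -7.726267049830371
[np.float64(0.9526527843489252), np.float64(0.03911875378347595)] [np.float64(0.703307392996109), np.float64(0.926829268292683)]
[[0.547, 0.123, 0.098], [0.566, 0.12, 0.092], [0.56, 0.218, 0.098], [0.579, 0.216, 0.092], [0.519, 0.127, 0.006], [0.538, 0.124, 0.0], [0.532, 0.222, 0.006], [0.551, 0.22, 0.0]] [0.655 0.157 0.015]
```

View pics/fit_top.png

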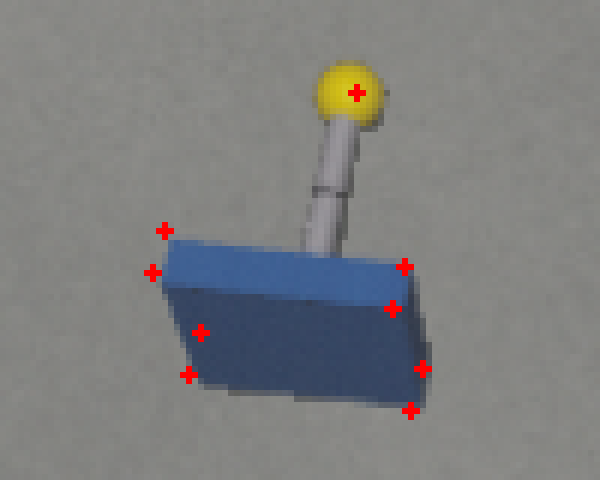

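View pics/fit_side.png

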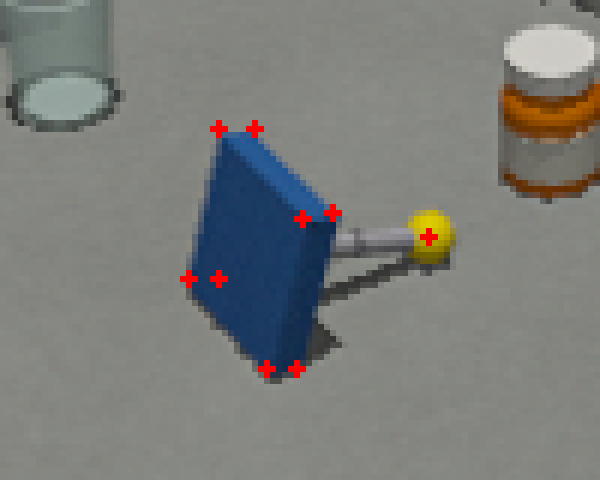

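```bash
python3 - <<'E'
from h import *
from scipy.optimize import least_squares
t=snap('top');s=snap('side')
dip=np.radians(17.5)
# C order: x(-,+) y(-,+) z(0,.02): idx 0:(-,-,0)1:(-,-,.02)2:(-,+,0)3 4:(+,-,0)5 6:(+,+,0)7 ; y- = world -y (right in top)
T={2:(163,288),0:(392,305),3:(170,240),1:(410,266),6:(205,385),4:(420,407),8:(350,93)}
S={2:(222,133),3:(243,131),0:(310,217),1:(336,212),6:(188,288),4:(272,378),5:(297,368),8:(429,236)}
def res(p):
    o,X,Y,Z,C,b=gauge(p[:3],dip);A=np.vstack([C,b[None]])
    r=[]
    for k,v in T.items(): r.append(proj(t,A[k])[0]-np.array(v)/6+.4-np.array([150,175]))
    for k,v in S.items(): r.append(proj(s,A[k])[0]-np.array(v)/6+.4-np.array([195,152]))
    return np.concatenate(r)
r=least_squares(res,[.54,.17,-.1],loss='soft_l1');print(r.x,np.degrees(r.x[2]));print(res(r.x).reshape(-1,2).round(1).tolist())
o,X,Y,Z,C,b=gauge(r.x,dip);print(o,C.round(3).tolist(),b.round(3))
for S in (t,s):
    ms=finder.masks_of('mat_center','top' if S is t else 'side');ys,xs=np.nonzero(ms[0]['pixels']);print(at_z(S,((xs.min()+xs.max())/2,(ys.min()+ys.max())/2),0))
print(at_z(t,(331,236),0),at_z(s,(303,261),0))
E
```

```text
[ 0.5382834   0.16904667 -0.08189958] -4.6925003513273875
[[-0.5, -0.6], [1.8, 0.6], [0.1, -0.1], [0.2, -0.5], [-0.8, 0.1], [0.5, 0.1], [-0.4, 0.4], [-0.7, -0.1], [1.0, -0.1], [-0.3, 0.3], [0.6, 0.7], [-0.7, -0.6], [-0.3, -0.6], [0.7, 0.4], [-0.3, -0.2]]
[0.5382834  0.16904667 0.05179253] [[0.549, 0.12, 0.098], [0.568, 0.118, 0.092], [0.557, 0.216, 0.098], [0.576, 0.214, 0.092], [0.52, 0.122, 0.006], [0.539, 0.121, 0.0], [0.528, 0.218, 0.006], [0.547, 0.217, 0.0]] [0.654 0.16  0.015]
[ 0.5411982  -0.16299668  0.        ]
[ 0.54229272 -0.16651314  0.        ]
[ 0.5425024  -0.16301183  0.        ] [ 0.54363068 -0.1649377   0.        ]
```

>>> arm_command:
  plan:
    - [0.6, 0.05, -0.042, 0, 5]
    - [0.6, 0.1, -0.084, 0, 10]
    - [0.6, 0.15, -0.126, 0, 21]
    - [0.6, 0.2, -0.168, 0, 21]
    - [0.6, 0.25, -0.21, 0, 21]
    - [0.6, 0.3, -0.252, 0, 21]
    - [0.6, 0.34, -0.294, 0, 21]
    - [0.6, 0.366, -0.333, 0, 21]
    - [0.6, 0.366, -0.333, 0, 21]
    - [0.6, 0.366, -0.333, 0, 21]

```text
time: 2.55
tool_pos: [0.6035, 0.1631, 0.2052]
ee_rot: [-3.141, -0.001, 1.49]
wrist_force: [0.3, -0.3, -1.3]
width: 0.0563
```

```bash
python3 - <<'E'
from h import *
o=robot.get_obs();print(o['time'],o['tool_pos'],o['ee_rot'],o['width'],o['joint_positions'],o['wrist_force'])
E
```

```text
2.55 [0.60348551 0.16308818 0.2052138 ] [-3.14064837e+00 -5.93915733e-04  1.48986417e+00] 0.0562580705280645 [ 1.72816950e-01  2.56505390e-01  1.17643297e+00  8.19810411e-04
  1.70941921e+00 -1.31693453e+00] [ 0.2643255  -0.28154825 -1.2775543 ]
```

>>> arm_command:
  plan:
    - [0.6, 0, 0, -0.04, 0]
    - [0.6, 0, 0, -0.08, 0]
    - [0.6, 0, 0, -0.12, 0]
    - [0.6, 0, 0, -0.134, 0]
    - [0.6, 0, 0, -0.134, 0]

```text
time: 3.18
tool_pos: [0.6027, 0.1641, 0.0713]
ee_rot: [-3.14, 0.0, 1.492]
wrist_force: [0.1, 0.4, 1.1]
width: 0.0563
```

```bash
python3 - <<'E'
from h import *
a=snap('top')['image'][130:290,120:300];b=snap('side')['image'][100:260,160:340]
cv2.imwrite('pics/a1.png',cv2.resize(np.hstack([a,b])[:,:,::-1],(792,352)))
E
```

```text
(no output)
```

View pics/a1.png

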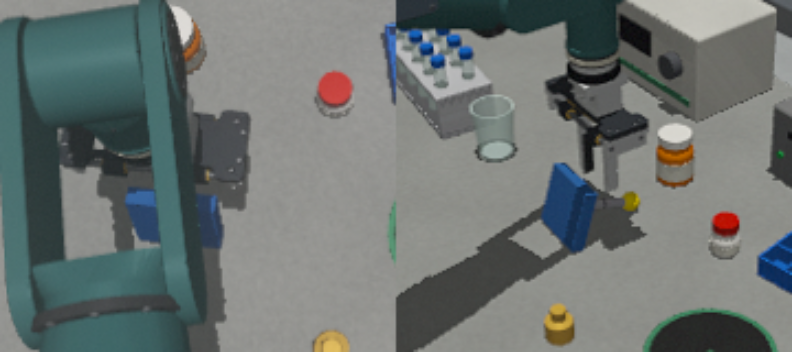

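>>> arm_command:
  plan:
    - [0.6, -0.013, 0.001, 0, 0]
    - [0.6, -0.02, 0.0016, 0, 0]
    - [0.6, -0.027, 0.002, 0, 0]
    - [0.6, -0.034, 0.0028, 0, 0]
    - [0.6, -0.041, 0.0034, 0, 0]
    - [0.6, -0.048, 0.004, 0, 0]
    - [0.6, -0.055, 0.0045, 0, 0]
    - [0.6, -0.062, 0.005, 0, 0]
    - [0.6, -0.07, 0.0057, 0, 0]
    - [0.6, -0.07, 0.0057, 0, 0]

```text
time: 4.53
tool_pos: [0.5324, 0.1689, 0.0711]
ee_rot: [-3.14, -0.0, 1.491]
wrist_force: [1.8, 0.5, 2.7]
width: 0.0566
```

```bash
python3 - <<'E'
from h import *
a=snap('top')['image'][150:310,120:300];b=snap('side')['image'][120:280,160:340]
cv2.imwrite('pics/a2.png',cv2.resize(np.hstack([a,b])[:,:,::-1],(792,352)))
E
```

```text
(no output)
```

View pics/a2.png

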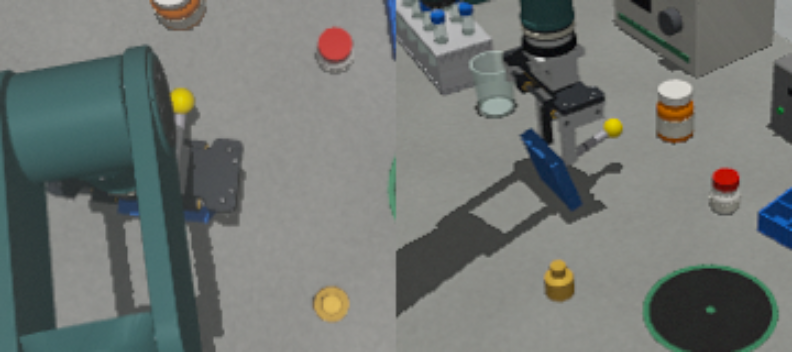

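>>> arm_command:
  plan:
    - [0.6, -0.006, 0.0005, 0, 0]
    - [0.6, -0.012, 0.001, 0, 0]
    - [0.6, -0.018, 0.0015, 0, 0]
    - [0.6, -0.024, 0.002, 0, 0]
    - [0.6, -0.03, 0.0025, -0.001, 0]
    - [0.6, -0.036, 0.003, -0.003, 0]
    - [0.6, -0.042, 0.0034, -0.005, 0]
    - [0.6, -0.047, 0.0038, -0.007, 0]
    - [0.6, -0.052, 0.0042, -0.008, 0]
    - [0.6, -0.056, 0.0045, -0.008, 0]

```text
time: 5.88
tool_pos: [0.4772, 0.1732, 0.0634]
ee_rot: [-3.141, -0.0, 1.491]
wrist_force: [0.7, 0.6, 0.2]
width: 0.0562
```

```bash
python3 - <<'E'
from h import *
a=snap('top')['image'][150:310,120:300];b=snap('side')['image'][120:280,160:340]
cv2.imwrite('pics/a3.png',cv2.resize(np.hstack([a,b])[:,:,::-1],(792,352)))
E
```

```text
(no output)
```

View pics/a3.png

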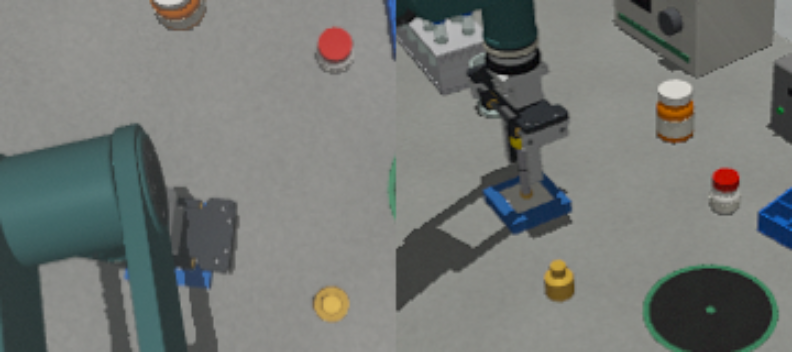

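>>> arm_command:
  plan:
    - [0.6, 0, 0, 0.04, 0]
    - [0.6, 0, 0, 0.08, 0]
    - [0.6, 0, 0, 0.12, 0]
    - [0.6, 0, 0, 0.16, 0]
    - [0.6, 0.0, 0.0, 0.18, 0]
    - [0.6, -0.05, 0.05, 0.18, 0]
    - [0.6, -0.09, 0.09, 0.18, 0]
    - [0.6, -0.13, 0.13, 0.18, 0]
    - [0.6, -0.15, 0.17, 0.18, 0]
    - [0.6, -0.15, 0.17, 0.18, 0]

```text
time: 7.22
tool_pos: [0.3262, 0.3452, 0.2436]
ee_rot: [-3.142, -0.001, 1.496]
wrist_force: [0.0, -0.3, 0.0]
width: 0.0566
```

```bash
python3 - <<'E'
from h import *
a=snap('top')['image'][175:305,130:290];b=snap('side')['image'][120:250,160:320]
cv2.imwrite('pics/a4t.png',cv2.resize(a[:,:,::-1],(800,650),interpolation=0)[:600])
cv2.imwrite('pics/a4s.png',cv2.resize(b[:,:,::-1],(800,650),interpolation=0)[:600])
E
```

```text
(no output)
```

View pics/a4t.png

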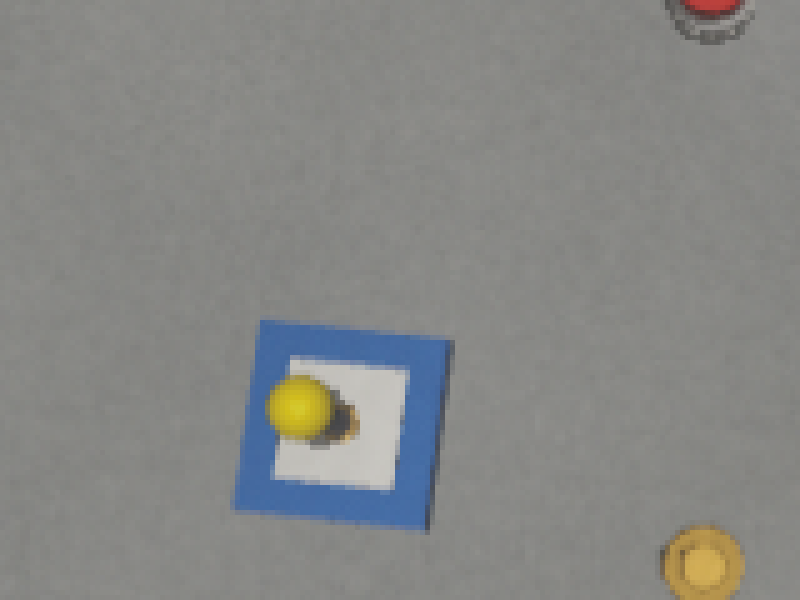

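View pics/a4s.png

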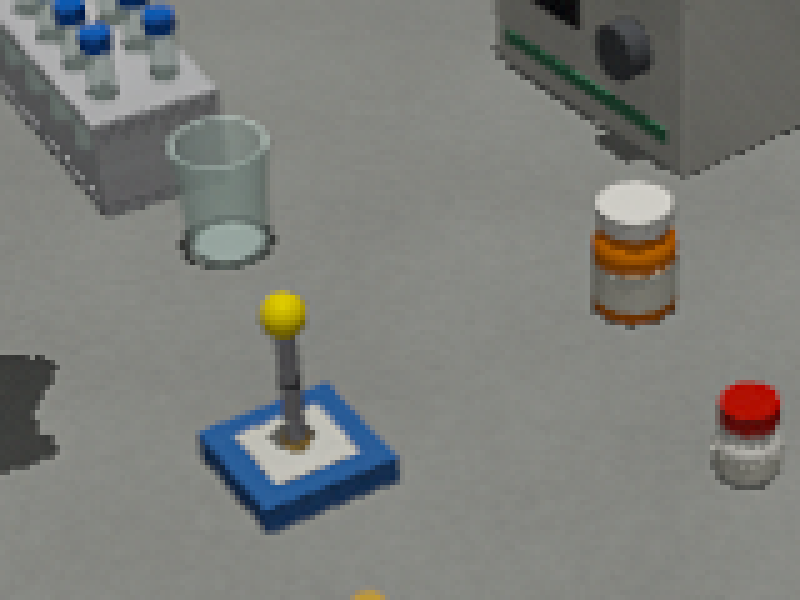

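```bash
cat >> h.py <<'E'
def foot(t,px):
    P=np.array([at_z(t,p,.02)[:2] for p in px]);c=P.mean(0)
    # order: far-left, far-right, near-right, near-left
    v=(P[1]-P[0]+P[2]-P[3]); u=(P[0]-P[3]+P[1]-P[2])
    return c,np.degrees(np.arctan2(v[1],v[0])),np.degrees(np.arctan2(u[1],u[0])),np.linalg.norm(v)/2,np.linalg.norm(u)/2
def topfoot(t,box):
    h=cv2.cvtColor(t['image'],cv2.COLOR_RGB2HSV);l,tt,r,b=box
    m=np.zeros(h.shape[:2],np.uint8);q=h[tt:b,l:r];m[tt:b,l:r]=((q[...,0]>100)&(q[...,0]<125)&(q[...,1]>110))
    ct=max(cv2.findContours(m,cv2.RETR_EXTERNAL,cv2.CHAIN_APPROX_NONE)[0],key=cv2.contourArea)
    return cv2.minAreaRect(ct)
E
python3 - <<'E'
from h import *
t=snap('top');s=snap('side')
px=np.array([(262,321),(453,341),(428,530),(234,509)])/5+np.array([130,175])-.5
print(foot(t,px),topfoot(t,(165,225,235,290)))
px=np.array([(325,383),(398,460),(268,517),(200,437)])/5+np.array([160,120])-.5
print(foot(s,px))
print([at_z(t,(270,288.),.05),at_z(s,(233,248),.025)])
E
```

```text
(array([0.47522532, 0.17331014]), np.float64(-94.96713212918708), np.float64(-5.1580257145434425), np.float64(0.09735136072348455), np.float64(0.09455121589619593)) ((197.88568115234375, 259.37640380859375), (38.155059814453125, 38.37062072753906), 7.4314093589782715)
(array([0.47340914, 0.16995535]), np.float64(-95.21745083334207), np.float64(-2.2202702481480605), np.float64(0.09712083002519535), np.float64(0.09544376118254642))
[array([ 0.40793786, -0.00728379,  0.05      ]), array([ 0.40235082, -0.01441897,  0.025     ])]
```

>>> arm_command:
  plan:
    - [0.6, 0.02, -0.045, 0, 0]
    - [0.6, 0.04, -0.09, 0, 0]
    - [0.6, 0.06, -0.135, 0, 0]
    - [0.6, 0.074, -0.167, 0, -0.5]
    - [0.6, 0.074, -0.167, -0.04, -0.5]
    - [0.6, 0.074, -0.167, -0.09, -0.5]
    - [0.6, 0.074, -0.167, -0.14, -0.5]
    - [0.6, 0.074, -0.167, -0.19, -0.5]
    - [0.6, 0.074, -0.167, -0.23, -0.5]
    - [0.6, 0.074, -0.167, -0.232, -0.5]

```text
time: 8.68
tool_pos: [0.3991, 0.1742, 0.0085]
ee_rot: [-3.134, 0.003, 1.479]
wrist_force: [-0.2, 0.3, 0.1]
width: 0.0562
```

```bash
python3 - <<'E'
from h import *
a=snap('top')['image'][175:305,130:290];b=snap('side')['image'][120:250,160:320]
cv2.imwrite('pics/a5.png',cv2.resize(np.hstack([a,b])[:,:,::-1],(800,325)))
cv2.imwrite('pics/a5s.png',cv2.resize(b[20:110,20:140,::-1],(800,600),interpolation=0))
E
```

```text
(no output)
```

View pics/a5.png

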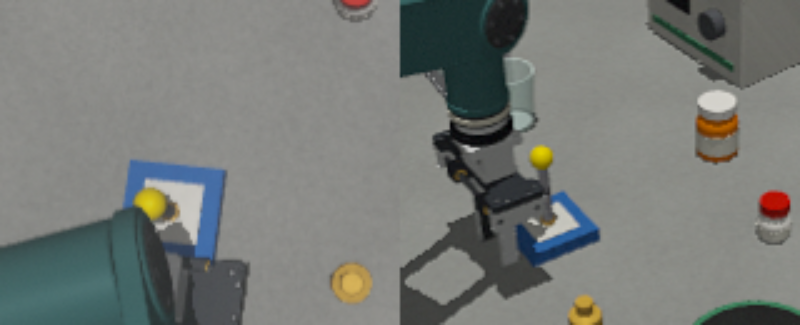

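View pics/a5s.png

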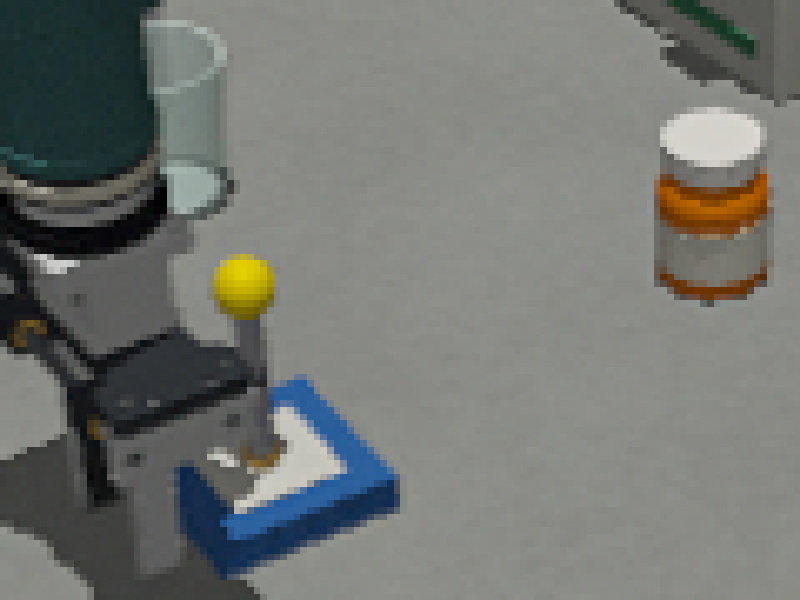

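>>> arm_command:
  plan:
    - [0.66, 0, 0.001, 0.001, 0]
    - [0.66, 0.005, 0.0006, 0.001, 0]
    - [0.66, 0.01, 0.0002, 0.001, 0]
    - [0.66, 0.014, -0.0002, 0.001, 0]
    - [0.66, 0.018, -0.0006, 0.001, 0]
    - [0.66, 0.022, -0.001, 0.001, 0]
    - [0.66, 0.026, -0.0013, 0.001, 0]
    - [0.66, 0.03, -0.0016, 0.001, 0]

```text
time: 9.78
tool_pos: [0.4283, 0.175, 0.0123]
ee_rot: [-3.133, 0.0, 1.482]
wrist_force: [-9.4, 0.7, 8.0]
width: 0.062
```

```bash
python3 - <<'E'
from h import *
a=snap('top')['image'][175:305,130:290];b=snap('side')['image'][140:230,180:300]
cv2.imwrite('pics/a6.png',cv2.resize(a[:,:,::-1],(800,650),interpolation=0)[:600])
cv2.imwrite('pics/a6s.png',cv2.resize(b[:,:,::-1],(800,600),interpolation=0))
print(robot.get_obs()['tool_pos'],robot.get_obs()['ee_rot'])
E
```

```text
[0.42927432 0.17490929 0.01231247] [-3.13538321e+00  2.43143431e-04  1.48202954e+00]
```

View pics/a6.png

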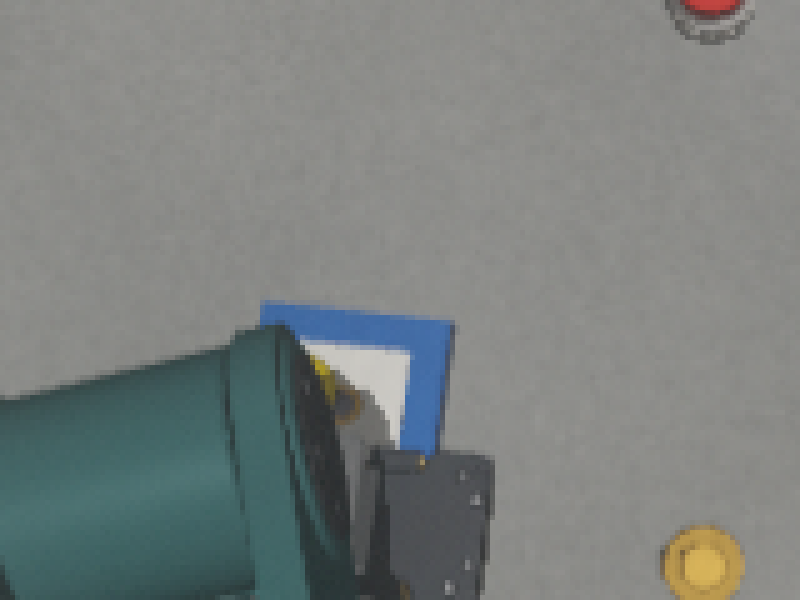

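View pics/a6s.png

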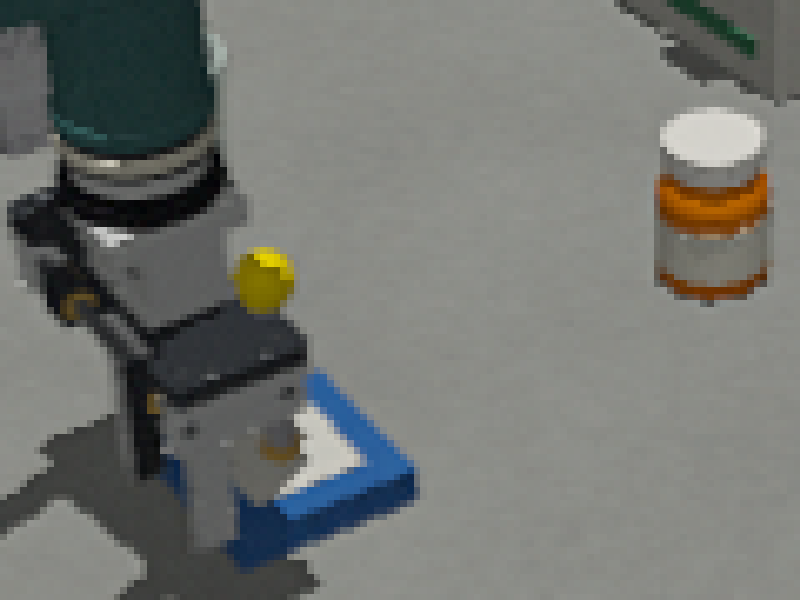

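>>> arm_command:
  plan:
    - [0.66, 0, 0, 0, 0]

```text
time: 10.0
tool_pos: [0.4292, 0.1749, 0.0123]
ee_rot: [-3.136, 0.0, 1.482]
wrist_force: [-6.6, 0.5, 5.7]
width: 0.0618
```

>>> arm_command:
  plan:
    - [0.66, 0.004, -0.0003, 0, 0]
    - [0.66, 0.008, -0.0007, 0, 0]
    - [0.66, 0.012, -0.001, 0, 0]

```text
time: 10.38
tool_pos: [0.4404, 0.174, 0.0122]
ee_rot: [-3.134, 0.0, 1.482]
wrist_force: [-8.4, 1.1, 7.5]
width: 0.0625
```

>>> arm_command:
  plan:
    - [0.66, 0.008, -0.0007, 0, 0]
    - [0.66, 0.016, -0.0014, 0, 0]
    - [0.66, 0.024, -0.002, 0, 0]
    - [0.66, 0.032, -0.0027, 0, 0]
    - [0.66, 0.04, -0.0034, 0, 0]
    - [0.66, 0.048, -0.0041, 0, 0]
    - [0.66, 0.056, -0.0048, 0, 0]
    - [0.66, 0.064, -0.0055, 0, 0]
    - [0.66, 0.07, -0.006, 0, 0]
    - [0.66, 0.075, -0.0063, 0, 0]

```text
time: 11.62
tool_pos: [0.5156, 0.1677, 0.0122]
ee_rot: [-3.134, 0.0, 1.482]
wrist_force: [-7.9, 1.2, 7.2]
width: 0.0618
```

>>> arm_command:
  plan:
    - [0.66, -0.01, 0.001, 0, 0]
    - [0.66, -0.03, 0.002, 0, 0]
    - [0.66, -0.05, 0.004, 0, 0]
    - [0.66, -0.08, 0.02, 0.05, 0]
    - [0.66, -0.1, 0.04, 0.1, 0]
    - [0.66, -0.12, 0.06, 0.15, 0]
    - [0.66, -0.13, 0.1, 0.2, 0]
    - [0.66, -0.13, 0.14, 0.21, -10]
    - [0.66, -0.13, 0.18, 0.21, -20]
    - [0.66, -0.13, 0.18, 0.21, -30]

```text
time: 12.88
tool_pos: [0.3881, 0.3495, 0.222]
ee_rot: [-3.141, -0.0, 0.956]
wrist_force: [0.3, -0.5, 0.3]
width: 0.0618
```

```bash
python3 - <<'E'
from h import *
t=snap('top');a=t['image'][155:285,130:290];b=snap('side')['image'][120:250,180:340]
cv2.imwrite('pics/a7.png',cv2.resize(a[:,:,::-1],(800,650),interpolation=0)[:600])
cv2.imwrite('pics/a7s.png',cv2.resize(b[:,:,::-1],(640,520),interpolation=0))
print(robot.get_obs()['joint_positions'],topfoot(t,(165,190,250,270)))
E
```

```text
[ 6.21917723e-01  2.06601132e-02  1.40796574e+00 -2.87484623e-04
  1.71318202e+00 -3.37976598e-01] ((202.79270935058594, 221.36582946777344), (38.31974792480469, 37.21542739868164), 6.340191841125488)
```

View pics/a7.png

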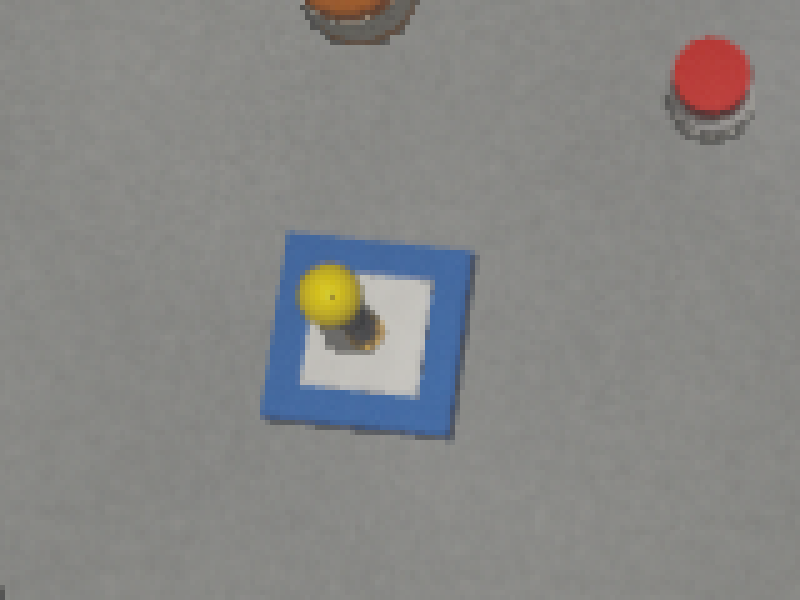

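View pics/a7s.png

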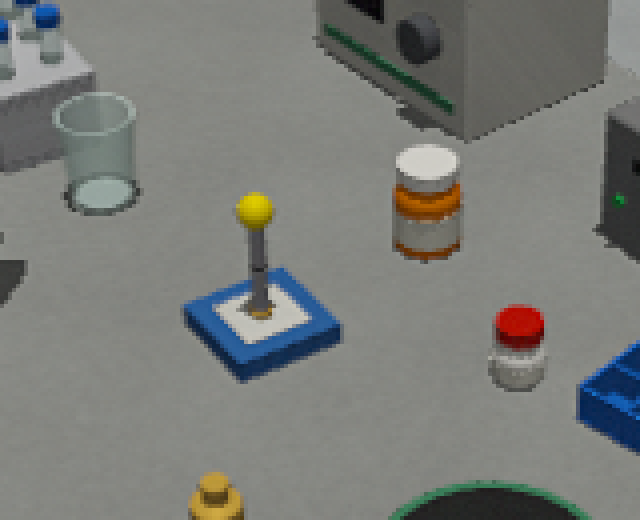

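```bash
python3 - <<'E'
from h import *
t=snap('top');s=snap('side')
px=np.array([(288,232),(474,252),(452,439),(262,416)])/5+np.array([130,155])-.5
print(foot(t,px))
px=np.array([(283,268),(342,325),(240,370),(184,312)])/4+np.array([180,120])-.5
print(foot(s,px))
E
```

```text
(array([0.57208266, 0.16569202]), np.float64(-95.54594727397688), np.float64(-4.427938230636402), np.float64(0.09692125106328056), np.float64(0.09629063908336256))
(array([0.56967194, 0.16089443]), np.float64(-94.95243166601527), np.float64(-1.7436337386933132), np.float64(0.09372969342668136), np.float64(0.09932127451302156))
```

>>> arm_command:
  plan:
    - [0.66, 0.03, -0.018, 0, -10]
    - [0.66, 0.06, -0.036, 0, -20]
    - [0.66, 0.1, -0.054, 0, -30]
    - [0.66, 0.13, -0.072, 0, -40]
    - [0.66, 0.16, -0.09, 0, -50]
    - [0.66, 0.19, -0.108, 0, -60]
    - [0.66, 0.19, -0.108, -0.05, -60]
    - [0.66, 0.19, -0.108, -0.1, -60]
    - [0.66, 0.19, -0.108, -0.15, -60]
    - [0.66, 0.19, -0.108, -0.18, -60]

```text
time: 14.32
tool_pos: [0.577, 0.2379, 0.0391]
ee_rot: [3.14, 0.004, -0.088]
wrist_force: [0.1, -0.5, 0.2]
width: 0.062
```

>>> arm_command:
  plan:
    - [0.66, 0, 0, -0.015, 0]
    - [0.66, 0, 0, -0.03, 0]
    - [0.66, 0, 0, -0.03, 0]

```text
time: 14.7
tool_pos: [0.5785, 0.2391, 0.0121]
ee_rot: [3.141, 0.001, -0.089]
wrist_force: [0.3, -0.6, 0.3]
width: 0.062
```

```bash
python3 - <<'E'
from h import *
a=snap('top')['image'][155:285,130:290];b=snap('side')['image'][120:250,180:340]
cv2.imwrite('pics/a8.png',cv2.resize(np.hstack([a,b])[:,:,::-1],(800,325)))
E
```

```text
(no output)
```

View pics/a8.png

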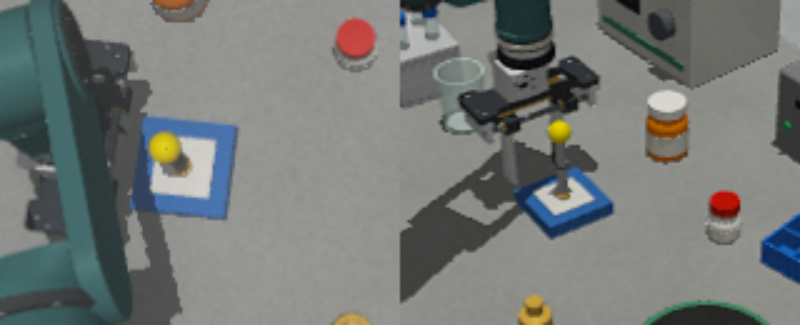

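>>> arm_command:
  plan:
    - [0.66, -0.0009, -0.01, 0, 0]
    - [0.66, -0.0014, -0.016, 0, 0]
    - [0.66, -0.002, -0.023, 0, 0]
    - [0.66, -0.0027, -0.03, 0, 0]
    - [0.66, -0.0036, -0.04, 0, 0]
    - [0.66, -0.0045, -0.05, 0, 0]
    - [0.66, -0.0054, -0.06, 0, 0]
    - [0.66, -0.0063, -0.07, 0, 0]
    - [0.66, -0.0072, -0.08, 0, 0]
    - [0.66, -0.0081, -0.09, 0, 0]

```text
time: 16.05
tool_pos: [0.5711, 0.1502, 0.0136]
ee_rot: [-3.139, -0.002, -0.089]
wrist_force: [1.1, 6.2, 2.9]
width: 0.0618
```

>>> arm_command:
  plan:
    - [0.66, -0.0009, -0.01, 0, 0]
    - [0.66, -0.0018, -0.02, 0, 0]
    - [0.66, -0.0027, -0.03, 0, 0]
    - [0.66, -0.0036, -0.04, 0, 0]
    - [0.66, -0.0045, -0.05, 0, 0]
    - [0.66, -0.0054, -0.06, 0, 0]
    - [0.66, -0.0063, -0.07, 0, 0]
    - [0.66, -0.0072, -0.08, 0, 0]
    - [0.66, -0.0081, -0.09, 0, 0]
    - [0.66, -0.009, -0.1, 0, 0]

```text
time: 17.3
tool_pos: [0.562, 0.0503, 0.0136]
ee_rot: [-3.139, -0.002, -0.089]
wrist_force: [0.7, 6.3, 3.8]
width: 0.0621
```

```bash
python3 - <<'E'
from h import *
a=snap('top')['image'][155:285,210:370];b=snap('side')['image'][150:280,180:340]
cv2.imwrite('pics/a9.png',cv2.resize(np.hstack([a,b])[:,:,::-1],(800,325)))
E
```

```text
(no output)
```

View pics/a9.png

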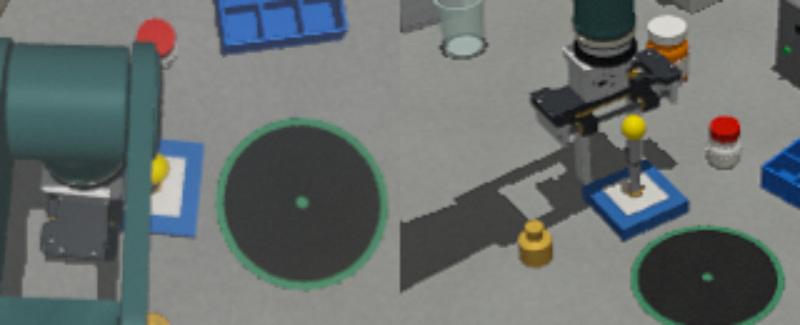

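>>> arm_command:
  plan:
    - [0.66, -0.0009, -0.01, 0, 0]
    - [0.66, -0.0018, -0.02, 0, 0]
    - [0.66, -0.0027, -0.03, 0, 0]
    - [0.66, -0.0036, -0.04, 0, 0]
    - [0.66, -0.0045, -0.05, 0, 0]
    - [0.66, -0.0054, -0.06, 0, 0]
    - [0.66, -0.0063, -0.07, 0, 0]
    - [0.66, -0.0072, -0.08, 0, 0]
    - [0.66, -0.0081, -0.09, 0, 0]
    - [0.66, -0.009, -0.1, 0, 0]

```text
time: 18.65
tool_pos: [0.5528, -0.0493, 0.0133]
ee_rot: [-3.139, -0.001, -0.089]
wrist_force: [1.3, 6.8, 3.7]
width: 0.0621
```

>>> arm_command:
  plan:
    - [0.66, -0.0009, -0.01, 0, 0]
    - [0.66, -0.0018, -0.02, 0, 0]
    - [0.66, -0.0027, -0.03, 0, 0]
    - [0.66, -0.0036, -0.04, 0, 0]
    - [0.66, -0.0045, -0.05, 0, 0]
    - [0.66, -0.0052, -0.057, 0, 0]
    - [0.66, -0.0052, -0.059, 0, 0]
    - [0.66, -0.0052, -0.059, 0, 0]

```text
time: 19.65
tool_pos: [0.5474, -0.1083, 0.0132]
ee_rot: [-3.139, -0.0, -0.089]
wrist_force: [0.4, 6.1, 5.0]
width: 0.0621
```

```bash
python3 - <<'E'
from h import *
a=snap('top')['image'][175:305,250:410];b=snap('side')['image'][180:310,220:380]
cv2.imwrite('pics/a10.png',cv2.resize(np.hstack([a,b])[:,:,::-1],(800,325)))
E
```

```text
(no output)
```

View pics/a10.png

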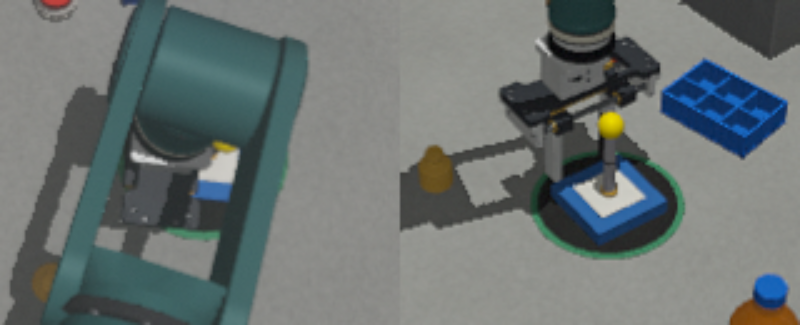

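Foot is on the disc. Back off along +y, then lift and move away to look.

>>> arm_command:
  plan:
    - [0.66, 0.001, 0.01, 0, 0]
    - [0.66, 0.003, 0.035, 0, 0]
    - [0.66, 0.005, 0.06, 0, 0]
    - [0.66, 0.005, 0.08, 0.04, 0]
    - [0.66, 0.0, 0.1, 0.09, 0]
    - [0.66, -0.02, 0.14, 0.14, 0]
    - [0.66, -0.05, 0.19, 0.19, 0]
    - [0.66, -0.08, 0.24, 0.2, 0]
    - [0.66, -0.1, 0.29, 0.2, 0]
    - [0.66, -0.12, 0.33, 0.2, 0]

```text
time: 21.0
tool_pos: [0.4262, 0.2214, 0.2127]
ee_rot: [3.14, -0.001, -0.089]
wrist_force: [0.1, 0.9, -0.7]
width: 0.0621
```

```bash
python3 - <<'E'
from h import *
t=snap('top');a=t['image'][175:295,250:410];s=snap('side');b=s['image'][180:310,220:380]
cv2.imwrite('pics/b1.png',cv2.resize(a[:,:,::-1],(800,600),interpolation=0))
cv2.imwrite('pics/b1s.png',cv2.resize(b[:,:,::-1],(640,520),interpolation=0))
cv2.imwrite('pics/b1f.png',cv2.resize(t['image'][:,:,::-1],None,fx=1.4,fy=1.4))
E
```

```text
(no output)
```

View pics/b1.png

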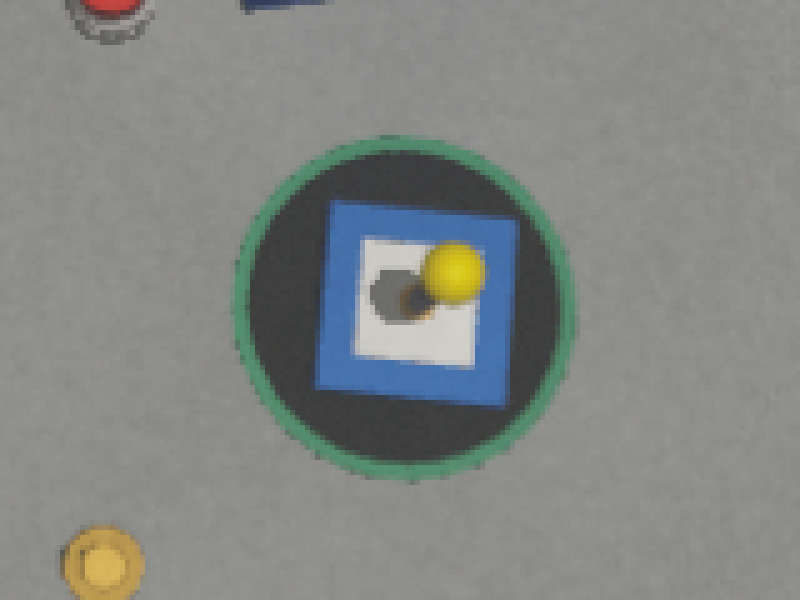

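View pics/b1s.png

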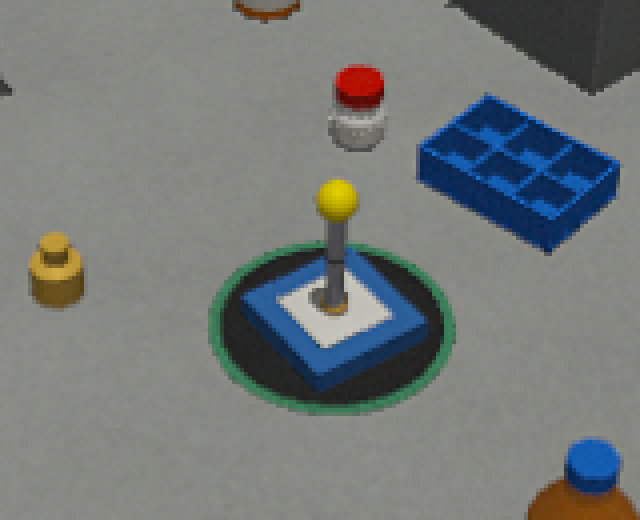

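View pics/b1f.png

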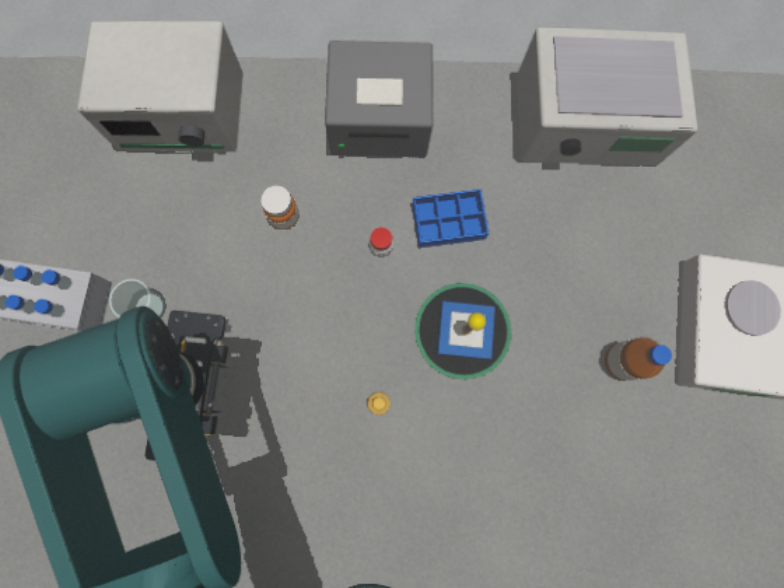

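```bash
python3 - <<'E'
from h import *
t=snap('top')
px=np.array([(330,200),(519,220),(507,409),(317,388)])/5+np.array([250,175])-.5
f=foot(t,px);print(f[0], np.linalg.norm(f[0]-[.542,-.164]))
print(robot.close_job())
E
```

```text
[ 0.54205149 -0.1655085 ] 0.0015093765594980124
the job is handed in; nothing more can be done
None
```

The gauge now stands upright with its whole foot on the disc, and the job is handed in at about 21 s of the 67 s allowed. I tipped it with two spread fingers pushing the foot's upper edge. I then slid it along the bench with two straight pushes on the sides of the foot, one about 96 mm away from the robot and one about 330 mm to its right.

**Final position:** In the last pictures the foot's centre is about 2 mm from the disc's centre. All four corners lie inside the green border.

**Bystanders:** Nothing near the gauge's path appears to have moved in the pictures. I checked this by eye, except that the brass weight is still at its starting pixel.

**Forces:** The highest wrist force reported was about 12 N. While sliding, the fingers also pressed the foot down with up to about 8 N. I did not find out why.

**Pin and ball:** I never intended to touch them and saw no contact in the pictures. By the given dimensions, the gripper body cleared the ball by only about 3.5 mm while pushing, and I did not measure that gap.

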